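# Bring the ball dish round to the open float switch

### The arm

A 7-joint arm with a two-finger parallel gripper is mounted at the origin on the work surface. World frame = base frame: x ahead of the robot, y to its left, z up, the work surface at z = 0. Lengths are in m, angles in rad, forces in N, time in s.
With the tool pointing down it reaches from about 0.4 to 0.875 m from the base axis. Payload 6.5 kg.
Tool frame: the origin (TCP) lies between the finger pads; the fingertips stand 17 mm ahead of it and the grasp point (between the pads) lies 2 mm behind it (env.tips_ahead is the distance from the TCP to the fingertips, in m); z points along the fingers, y is the line along which they close (so a half turn about z gives the same grasp; the last joint's range is limited). The gripper opens to 85 mm and grips with 20 to 120 N. Pads are 22 mm wide; open, the fingers measure 114 mm over their backs; the gripper's body (76 mm by 85 mm) begins 54 mm behind the grasp point. The pads swing forward as they close: fully open they stand 13 mm farther back than shut.
Start: joints at [1.045, 0.536, -0.004, 1.538, 0.003, 1.067, -0.071], TCP at [0.288, -0.582, 0.248] pointing down, gripper open.
Joint ranges: [-2.7, 2.7], [-0.37, 2.16], [-1.27, 1.26], [0.24, 2.4], [-1.31, 4.45], [0.19, 1.91], [-2.76, 2.76]. Speed limits (rad/s): [2.39, 2.39, 3.14, 3.14, 3.14, 3.14, 3.14].

### API

Orientations are given as a rotation vector (axis times angle).
In Python, from station import env, read_camera, order gives the robot as it stands.
- The arm moves only by the tool play_rows, never from a script. Its argument "plan" is a list of rows, each an object of numbers: "tx", "ty", "tz": the shift along the tool's x, y, z in cm; "twist": the turn about the tool's z in degrees; "grip": the finger opening in cm, from 0 to 8.54. A call has 1 to 12 rows; each row is the pose to reach, as a shift and turn from the pose commanded when the call began, along the tool's axes at that moment; what a row does not reach only later rows make up. A row lasts 1/12 s, in which the tool goes at most 41.7 mm and 7.16 degrees, less where a joint would pass 70% of its speed; a pose out of reach is approached as far as the arm can. A call with a gripper value outside its range is refused whole. The fingers move at their own pace and stop on an object; "squeeze" is the grip in N (left out, the last holds). Time passes only in rows, so rows that repeat a pose let the fingers close. It gives the time, the measured TCP pose, the force, the opening and the grip force at its end, in the units of the state.
- env.observe(): the state, without advancing time (a new reading comes with each control period).
- read_camera(name): name is "side" or "top" or "wrist"; returns a dict with "frame" (400x640x3 uint8, blue, green, red), "depth" (400x640 float32, m along the optical axis (not along the pixel's ray), 0 where there is no reading), "fovy" (degrees; the focal length in pixels is half the picture's height over the tangent of half this angle, whatever the lens; pixels are square), "cx", "cy" (the principal point, pixels), "origin" and "orientation" of the camera in the world. Camera axes: x right, y down, z forward; pixel columns grow to the right and rows downward; lengths in m; the calibration is good to about 2 mm. A picture is of the moment at which its call begins.
- order.close_job(): hands the job in; it is judged then, once.
The state is a dict: "clock": time; "joint_pos": joint angles; "joint_vel": joint speeds; "effort": joint torques, N m; "ee_pos": TCP position; "eef_rot": TCP orientation; "force": force on the tool from outside, world axes, zero at the start; "ft_torque": the same for the moment, N m; "grip_width": finger opening in m; "grasp_force": force on a finger pad.
Only numpy, scipy, OpenCV 4.12 (cv2) and the standard library are available. Lean on these libraries where they do the work, as an engineer would, in place of code of your own. Each camera call takes 0.05 s, during which the arm holds its last target. There are 200 camera calls.

### The job

The open orange float-switch housing is ready for its steel ball, which lies loose in the blue dish. Pick the dish up by its two flat sides and turn it a quarter turn so that its pouring lip points straight along the housing's white ball channel, with the end of the lip right over the start of the channel at the wide end and a couple of centimetres above the housing's rim; the ball must stay in the middle of the dish all the way, untouched. Do not pour and do not put the dish down: finish while holding it there, level and still, without bumping the housing or shifting anything else on the bench.

Things in the scene. Friction and masses are not known exactly. Their poses are not given: they have to be found in the camera images.
- dish_centre (a point): Centre of the round blue plastic dish, half-way up: 20 mm above its underside. x axis towards its open pouring lip, z up. To grip it: two parallel vertical flat faces, 40 mm long, from 12 to 40 mm above the underside, 32 mm either side of the centre along the dish's y axis (64 mm over both). At the start it stands on the bench, lip roughly to the robot's left.
- dish: The blue dish, 40 mm high, 63 mm across, foot 48 mm across, 0.13 to 0.2 kg; origin at the centre of its underside, axes as dish_centre. Inside, a shallow cone 56 mm across falls at 7 degrees to the middle, which is 32 mm above the underside; the rim round it is 4.5 mm high and open at the lip.
- lip (a point): Outer end of the dish's pouring lip, on its floor: 46 mm from the dish's centre along the dish's x axis, 35.5 mm above the dish's underside (15.5 mm above dish_centre). The lip is 28 mm wide; its lowest part is 5 mm below this point.
- ball_center (a point): Centre of the bare steel ball, 20 mm across, 33 g, lying loose in the middle of the dish, its centre 42 mm above the dish's underside. It rolls freely.
- ball: The steel ball. For its position use ball_center: this origin rolls with the ball.
- channel (a point): Start of the white ball channel in the open orange housing, at the height of the housing's rim, 58 mm above the bench. x axis along the channel, away from the robot (within 0.2 rad), z up. The housing's wide round end, nearest the robot, is 17 mm behind this point (-x). The channel is 26 mm wide between white rails that end 14 mm below the rim.
- housing: Open lower half of a float switch, orange, pear-shaped, 144 mm long, 84 mm wide, fixed in a grey cradle (190 x 110 mm, 12 mm high, saddles 40 mm high). Origin on the bench, 40 mm beyond the channel's start along the shared x axis. Gland at the narrow end, 148 mm beyond the channel's start; the cradle's plate reaches 45 mm behind the channel's start.
- residual_breaker: Bystander: white four-module residual-current breaker, 85 x 72 x 75 mm high; origin at the centre of its underside.
- breaker: Bystander: white single breaker module, 85 x 18 x 75 mm high; origin at the centre of its underside.
- screwdriver: Bystander: red-handled screwdriver, 190 mm long, lying along its x axis; origin at the centre of its underside.
- upper_shell: Bystander: orange upper half of the float shell, rim down, 144 x 84 x 26 mm high; origin at the centre of its underside.
- plug: Bystander: red and grey industrial plug standing upright, 62 mm across, 128 mm high; origin at the centre of its underside.
- terminal_strip: Bystander: white terminal strip, 30 x 100 x 33 mm high; origin at the centre of its underside.
- gland_nut: Bystander: grey plastic gland nut, 42 mm across, 10 mm high; origin at the centre of its underside.
There are look-alikes about, which are no part of the job. There is more than one size of the dish; the job needs the middle-sized. What is shaped like the housing but yellow is not meant.

How it is judged:
On the way:
1. the dish is lifted clear of the bench with the ball in its middle (height (world z) of dish_centre above 0.045 m and horizontal distance between ball_center and dish_centre below 0.01 m), for 0.2 s.
At the end, for the whole second after the job is handed in: The dish is held in the fingers, touching nothing else: end of the lip within 14 mm of the channel's start seen from above and 8 to 45 mm above the rim, lip pointing along the channel within 10 degrees, dish level within 5 degrees and still, ball lying within 10 mm of the dish's middle (horizontal distance between lip and channel below 0.014 m and z of lip in the frame of channel between 0.008 and 0.045 m and angle between the x axis of dish_centre and the x axis of channel, either way round below 0.17 rad and x of dish_centre in the frame of channel below -0.025 m and angle between dish_centre's own z axis and vertical below 0.087 rad and horizontal distance between ball_center and dish_centre below 0.01 m and z of ball_center in the frame of dish_centre between 0.015 and 0.03 m and linear speed of dish below 0.02 m/s and linear speed of ball below 0.04 m/s and contact force between the fingers and dish above 1 N and contact force between dish and housing below 0.2 N); the arm keeps its last pose, push and grip.
It fails at once if the ball rolls more than 10 mm off the middle of the dish (horizontal distance between ball_center and dish_centre above 0.01 m).
It fails at once if the fingers touch the ball (contact force between the fingers and ball above 0.5 N).
It fails at once if the dish or the robot bumps the housing or its cradle (contact force between any of dish, the fingers, the arm and housing above 2 N).
It fails at once if another thing on the bench is shifted by more than 20 mm (distance of any of residual_breaker, breaker, screwdriver, upper_shell, plug, terminal_strip, gland_nut from where it was at the start of the episode above 0.02 m).
It also fails if it takes over 53 s, if anything falls off the work surface, if the arm or the gripper's body presses on something with over 40 N, if the wrist force passes 120 N, or if a joint passes its speed limit or range.

## Working session

There is one attempt and no reset: what is moved stays moved. The work goes in short steps, Python scripts to look and compute and a tool call to move; the robot and the scene stay as the last step left them, time stands still between calls to the robot, and variables do not carry over. Pictures are saved under pics/ and viewed, at most 10 in all, crops included, and the job is handed in when it is done.

Besides the shell and the picture viewer there is one more tool, called in YAML: its name, and indented under it one key for each argument. play_rows: Moves the arm, as the interface text tells. Its arguments: {"type":"object","properties":{"plan":{"type":"array"},"squeeze":{"type":"number"}},"required":["plan"]}

```bash
mkdir -p pics; cat > h.py <<'E'
import numpy as np, cv2, pickle
from station import env, read_camera, order
from scipy.spatial.transform import Rotation as R
def cam(n):
    c=read_camera(n); pickle.dump(c,open(n+'.pkl','wb')); return c
def Rm(c):
    o=np.array(c['orientation'],float)
    return o if o.shape==(3,3) else R.from_rotvec(o).as_matrix() if o.size==3 else None
def f(c): return c['frame'].shape[0]/2/np.tan(np.radians(c['fovy'])/2)
def plane(c,uv,z):
    uv=np.atleast_2d(np.array(uv,float)); F=f(c)
    d=np.c_[(uv[:,0]-c['cx'])/F,(uv[:,1]-c['cy'])/F,np.ones(len(uv))]@Rm(c).T
    o=np.array(c['origin']); return o+d*((z-o[2])/d[:,2])[:,None]
def pts(c):
    F=f(c);h,w=c['depth'].shape;u,v=np.meshgrid(np.arange(w),np.arange(h));D=c['depth']
    return np.stack([(u-c['cx'])/F*D,(v-c['cy'])/F*D,D],-1)@Rm(c).T+np.array(c['origin'])
E
python3 - <<'E'
from h import *
for n in ('top','side'):
    c=cam(n); cv2.imwrite(f'pics/{n}0.png',c['frame']); print(n,c['fovy'],c['cx'],c['cy'],c['origin'],c['orientation'])
s=env.observe();print(s)
E
```

```text
top 47.08577667927835 309.79410378084236 197.45874069279836 [ 0.31326386 -0.00624855  1.22876503] [-2.10608466  2.16359279 -0.17098914]
side 48.43905572534743 328.504080307363 198.51170363119945 [0.37622375 0.93197125 0.92271833] [-0.19278732  2.8312852  -1.22242998]
{'clock': 0.1, 'joint_pos': array([ 1.0448142 ,  0.53712489, -0.00440567,  1.5387842 ,  0.0025928 ,
        1.06730389, -0.07118714]), 'joint_vel': array([ 0.00051142, -0.00233823,  0.00184339, -0.00092429,  0.00015547,
       -0.0006639 ,  0.00038877]), 'effort': array([ 2.92775709e-03, -5.84566462e+01,  1.05203670e+00, -2.59776431e+01,
        1.26314705e-02,  4.66899510e-03,  7.87316623e-06]), 'ee_pos': array([ 0.28816622, -0.58201519,  0.24747479]), 'eef_rot': array([-3.05742505e+00, -7.15609598e-01,  7.73998621e-04]), 'force': array([-0.48649177, -0.43698803, -0.54396797]), 'ft_torque': array([-0.0576142 ,  0.02583001, -0.02375136]), 'grasp_force': 0.0, 'grip_width': 0.08562710693612632}
```

View pics/top0.png

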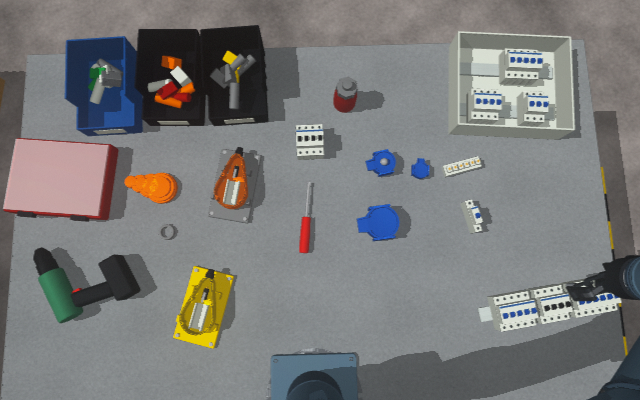

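View pics/side0.png

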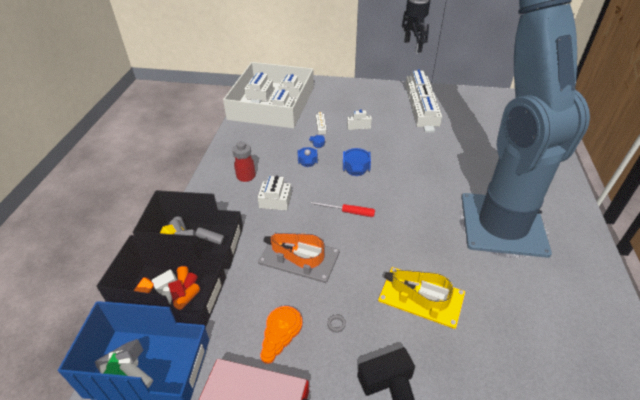

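The image shows three blue dishes in the top view: a small one at (421,169), one with the ball at (381,162) and a large one at (380,222). The middle-sized one with the ball, (381,162), fits. The orange housing is at (233,180); the yellow one at (204,305) is a decoy and the orange shell at (152,186) is a bystander. Next I'll confirm in a crop and measure.

```bash
python3 - <<'E'
from h import *
c=pickle.load(open('top.pkl','rb'));I=c['frame'];P=pts(c)
a=cv2.resize(I[135:250,340:440],None,fx=5,fy=5,interpolation=cv2.INTER_CUBIC)[:575,:400]
b=cv2.resize(I[140:230,200:270],None,fx=5.7,fy=5.7,interpolation=cv2.INTER_CUBIC)[:,:400]
H=np.zeros((600,800,3),np.uint8);H[:a.shape[0],:a.shape[1]]=a;H[:b.shape[0],400:400+b.shape[1]]=b
cv2.imwrite('pics/crop1.png',H)
hsv=cv2.cvtColor(I,cv2.COLOR_BGR2HSV)
m=cv2.inRange(hsv,(105,150,60),(125,255,255))
n,l,st,ce=cv2.connectedComponentsWithStats(m)
for i in range(1,n):
    if st[i,4]>80 and 350<ce[i][0]<440:
        print('blue',st[i],ce[i],plane(c,ce[i],.036)[0],'z max',np.percentile(P[l==i][:,2],[50,95]))
        q=plane(c,np.argwhere(l==i)[:,::-1],.036)[:,:2]
        print(' x',q[:,0].min(),q[:,0].max(),'y',q[:,1].min(),q[:,1].max())
m=cv2.inRange(hsv,(3,150,120),(15,255,255));n,l,st,ce=cv2.connectedComponentsWithStats(m)
for i in range(1,n):
    if st[i,4]>60: print('or',st[i],ce[i],plane(c,ce[i],.058)[0])
for nm,(u,v) in dict(ball=(383,161),breakertop=(310,140),screw=(305,225),plug=(345,90)).items(): print(nm,P[v,u])
E
```

```text
blue [366 149  30  27 496] [381.6108871  162.65725806] [ 0.59808354 -0.1988954   0.036     ] z max [0.03673363 0.04289207]
 x 0.5644942298755178 0.6351670874551474 y -0.2349302329396995 -0.15730282317794075
blue [412 158  17  20 255] [420.07843137 168.72941176] [ 0.57870494 -0.30013038  0.036     ] z max [0.02552654 0.03060178]
 x 0.5560872535375377 0.6081243597071149 y -0.32183570489272434 -0.2778022968791838
blue [ 357  204   42   37 1075] [379.50325581 222.21953488] [ 0.43898977 -0.18514081  0.036     ] z max [0.04884749 0.05739598]
 x 0.3931293610380451 0.48644732494499937 y -0.23410521463063677 -0.12664075981250178
or [162  56  19  13 193] [170.52849741  61.88601036] [0.88989472 0.36378513 0.058     ]
or [177  82  18  11 114] [186.86842105  88.47368421] [0.81224691 0.3179753  0.058     ]
or [155  93  27  15 199] [168.32663317 100.79899497] [0.77878519 0.36716787 0.058     ]
or [214 154  33  55 857] [232.02333722 181.58109685] [0.55316137 0.19601931 0.058     ]
or [ 124  173   53   31 1040] [153.81634615 186.1625    ] [0.54662506 0.39945969 0.058     ]
ball [ 0.59822009 -0.19991374  0.05368916]
breakertop [ 0.65600022 -0.00973396  0.0694091 ]
screw [0.43787189 0.00940754 0.02731203]
plug [ 0.77194498 -0.10248925  0.11564585]
```

View pics/crop1.png

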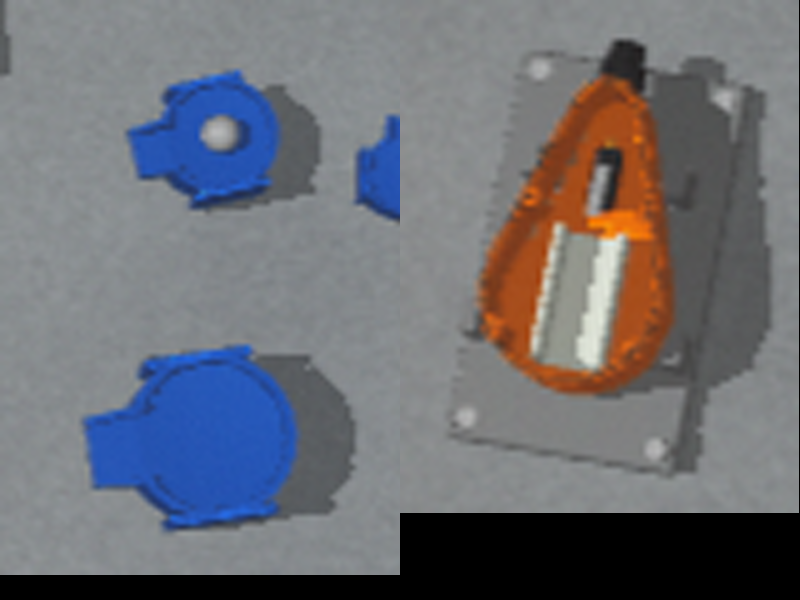

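The crop confirms the choice: the upper blue dish, ball at crop (221,132), i.e. about pixel (384,161), lip to the left. The housing has its wide end at the bottom and white rails from crop (540,360)/(595,368) up to (557,225)/(620,235). The empty dish at crop (205,440) is the large one.

```bash
cat >> h.py <<'E'
def rel(goal,yaw_y=None):
    """cm/deg in current tool axes to goal TCP; yaw_y: wanted world yaw (deg) of tool y"""
    s=env.observe();M=R.from_rotvec(s['eef_rot']).as_matrix()
    d=M.T@(np.array(goal)-s['ee_pos'])*100; y=np.degrees(np.arctan2(M[1,1],M[0,1]))
    print('ee',s['ee_pos'].round(4),'toolY yaw',y.round(2),'z',M[:,2].round(4),'shift',d.round(2),'twist', None if yaw_y is None else round(y-yaw_y,2),'clk',s['clock'],'j7',s['joint_pos'][6].round(2))
E
python3 - <<'E'
from h import *
c=pickle.load(open('top.pkl','rb'));I=c['frame']
b=np.array([(540,70),(728,98),(466,417),(655,449)],float);b=(b-[400,0])/5.7+[200,140]
q=plane(c,b,.012)[:,:2];print(q.round(4));d=q[0]-q[2]+q[1]-q[3];yaw=np.arctan2(d[1],d[0]);u=d/np.hypot(*d)
print('ch yaw',np.degrees(yaw),'start',q.mean(0)-.05*u,'lens',np.linalg.norm(q[0]-q[2]),np.linalg.norm(q[0]-q[1]))
r=np.array([(537,360),(597,368),(557,225),(622,235)],float);r=(r-[400,0])/5.7+[200,140];print('rails',plane(c,r,.044)[:,:2].round(4))
g=np.array([(165,95),(240,72),(192,205),(268,180),(130,130),(138,178),(221,132)],float)/5+[340,135]
w=plane(c,g,.04)[:,:2];print(w.round(4))
for i,j in((0,1),(2,3)): print(np.degrees(np.arctan2(*(w[i]-w[j])[::-1])))
rel([.52,-.2,.25],15)
s=cam('side');
rel([.598,-.2,.2],15)
E
```

```text
[[0.6448 0.2245]
 [0.6285 0.1344]
 [0.478  0.2586]
 [0.4605 0.1699]]
ch yaw -11.75413801944944 start [0.50398909 0.20702617] lens 0.17027321366245043 0.09152798959664302
rails [[0.4991 0.2193]
 [0.4947 0.1917]
 [0.562  0.2103]
 [0.5565 0.1802]]
[[ 0.6214 -0.1766]
 [ 0.6329 -0.2172]
 [ 0.5612 -0.1879]
 [ 0.5736 -0.2288]
 [ 0.6028 -0.157 ]
 [ 0.5766 -0.1601]
 [ 0.6004 -0.2053]]
105.82607997166596
106.86648425016028
ee [ 0.2882 -0.582   0.2475] toolY yaw -63.65 z [-8.0e-04  1.4e-03 -1.0e+00] shift [ 37.73 -23.94  -0.22] twist -78.65 clk 0.1 j7 -0.07
ee [ 0.2882 -0.5821  0.2476] toolY yaw -63.65 z [-6.0e-04  1.1e-03 -1.0e+00] shift [ 44.72 -20.49   4.79] twist -78.65 clk 0.15 j7 -0.07
```

play_rows:
  plan:
    - {"tx": 2, "ty": -1, "tz": 0, "twist": -4, "grip": 8.5}
    - {"tx": 6, "ty": -3, "tz": 0, "twist": -11, "grip": 8.5}
    - {"tx": 10, "ty": -4.5, "tz": 0, "twist": -18, "grip": 8.5}
    - {"tx": 14, "ty": -6.5, "tz": 0, "twist": -25, "grip": 8.5}
    - {"tx": 18, "ty": -8.5, "tz": 0, "twist": -32, "grip": 8.5}
    - {"tx": 22, "ty": -10.5, "tz": 0, "twist": -39, "grip": 8.5}
    - {"tx": 26, "ty": -12.5, "tz": 0, "twist": -46, "grip": 8.5}
    - {"tx": 30, "ty": -14, "tz": 0, "twist": -53, "grip": 8.5}
    - {"tx": 34, "ty": -16, "tz": 0, "twist": -60, "grip": 8.5}
    - {"tx": 38, "ty": -18, "tz": 0, "twist": -67, "grip": 8.5}
    - {"tx": 42, "ty": -19.5, "tz": 0, "twist": -74, "grip": 8.5}
    - {"tx": 44.7, "ty": -20.5, "tz": 0, "twist": -79, "grip": 8.5}

```text
clock: 1.15
ee_pos: [0.591, -0.2071, 0.2482]
eef_rot: [-1.897, -2.504, 0.0]
force: [0.6, -1.6, 0.8]
grip_width: 0.0852
grasp_force: 0.0
```

play_rows:
  plan:
    - {"tx": 0, "ty": 0, "tz": 0, "twist": 0, "grip": 8.5}
    - {"tx": 0, "ty": 0, "tz": 0, "twist": 0, "grip": 8.5}
    - {"tx": 0, "ty": 0, "tz": 0, "twist": 0, "grip": 8.5}

```text
clock: 1.4
ee_pos: [0.5899, -0.2093, 0.2478]
eef_rot: [-1.905, -2.497, 0.002]
force: [-0.0, -0.4, -0.4]
grip_width: 0.0849
grasp_force: 0.0
```

```bash
python3 - <<'E'
from h import *
c=cam('wrist');cv2.imwrite('pics/wr1.png',c['frame']);print(c['origin'],Rm(c).round(3),c['fovy'])
rel([.5973,-.2026,.15],16)
I=c['frame'];P=pts(c);m=cv2.inRange(cv2.cvtColor(I,cv2.COLOR_BGR2HSV),(105,150,60),(125,255,255))
n,l,st,ce=cv2.connectedComponentsWithStats(m)
for i in range(1,n):
    if st[i,4]>300: print(st[i],ce[i],plane(c,ce[i],.036)[0],np.percentile(P[l==i][:,2],[5,50,98]))
E
```

```text
[ 0.57134615 -0.13757125  0.37382229] [[ 0.964  0.254  0.075]
 [ 0.265 -0.924 -0.277]
 [-0.001  0.287 -0.958]] 66.49530438876405
ee [ 0.5894 -0.2104  0.2479] toolY yaw 15.21 z [-1.3e-03 -9.0e-04 -1.0e+00] shift [0.55 0.98 9.78] twist -0.79 clk 1.45 j7 0.35
[ 136   50   98  112 7860] [182.99554707 110.84847328] [ 0.43316161 -0.17868965  0.036     ] [0.04427329 0.04860903 0.05664068]
[ 300  129   59   70 2747] [328.74117219 165.87222424] [ 0.59895782 -0.19449275  0.036     ] [0.03355973 0.03586675 0.04172664]
[ 273  218   43   42 1210] [292.04876033 239.88760331] [ 0.5810913  -0.29283096  0.036     ] [0.01850714 0.02462816 0.02908343]
```

View pics/wr1.png

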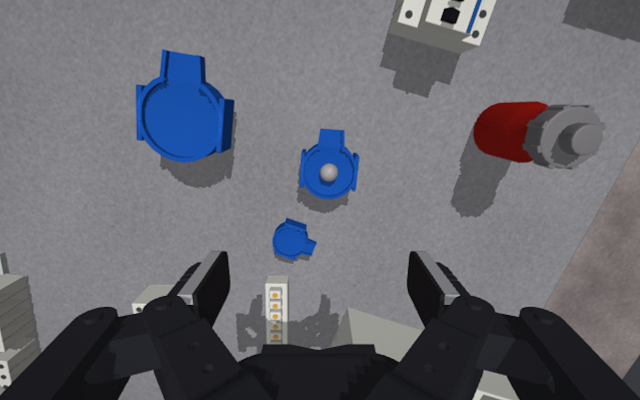

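The wrist view shows the ball dish at (329,166) with its lip pointing up at (331,130), the large dish at (183,110) and the small one at (292,240), all well clear of the fingers.

```bash
cat >> h.py <<'E'
def dish(c,seed_area=(1500,6000),dz=0):
    I=c['frame'];P=pts(c);hs=cv2.cvtColor(I,cv2.COLOR_BGR2HSV);m=cv2.inRange(hs,(105,150,60),(125,255,255))
    n,l,st,ce=cv2.connectedComponentsWithStats(m);i=[k for k in range(1,n) if seed_area[0]<st[k,4]<seed_area[1]][0]
    x,y,w,h=st[i,:4]; hull=cv2.convexHull(np.argwhere(l==i)[:,::-1].astype(np.int32))
    mk=np.zeros(m.shape,np.uint8);cv2.fillConvexPoly(mk,hull,255);mk=cv2.erode(mk,np.ones((9,9)))
    b=(mk>0)&(hs[...,1]<90)&(hs[...,2]>60); uv=np.argwhere(b)[:,::-1]
    print('ball px',len(uv),uv.mean(0),'pos',plane(c,uv.mean(0),.043+dz)[0])
    q=P[(l==i)&(P[...,2]>.031+dz)][:,:2]
    r=cv2.minAreaRect((q*1000).astype(np.float32));print('rect',r,cv2.boxPoints(r).round(1).tolist())
    t=P[(l==i)&(P[...,2]>.0385+dz)][:,:2]; print('rim n',len(t),'mean',t.mean(0),'circle',cv2.minEnclosingCircle((t*1000).astype(np.float32)), cv2.minAreaRect((t*1000).astype(np.float32)))
E
python3 - <<'E'
from h import *
c=pickle.load(open('wrist.pkl','rb'));dish(c)
E
```

```text
ball px 259 [328.76061776 171.13127413] pos [ 0.600014   -0.19893866  0.043     ]
rect ((596.695556640625, -182.472900390625), (62.50062942504883, 97.99309539794922), 11.293611526489258) [[556.5, -140.5], [575.5999755859375, -236.60000610351562], [636.9000244140625, -224.39999389648438], [617.7000122070312, -128.3000030517578]]
rim n 679 mean [ 0.59722244 -0.19640747] circle ((594.4541625976562, -182.05377197265625), 50.126731872558594) ((596.695556640625, -182.472900390625), (62.50062942504883, 97.99309539794922), 11.293611526489258)
```

play_rows:
  plan:
    - {"tx": 0.2, "ty": 0.4, "tz": 2, "twist": 0, "grip": 8.5}
    - {"tx": 0.4, "ty": 0.8, "tz": 5, "twist": 0, "grip": 8.5}
    - {"tx": 0.7, "ty": 1.2, "tz": 8, "twist": 0, "grip": 8.5}
    - {"tx": 0.7, "ty": 1.2, "tz": 10, "twist": 0, "grip": 8.5}
    - {"tx": 0.7, "ty": 1.2, "tz": 11, "twist": 0, "grip": 8.5}
    - {"tx": 0.7, "ty": 1.2, "tz": 11, "twist": 0, "grip": 8.5}
    - {"tx": 0.7, "ty": 1.2, "tz": 11, "twist": 0, "grip": 8.5}

```text
clock: 2.03
ee_pos: [0.5998, -0.2003, 0.1388]
eef_rot: [1.907, 2.496, -0.001]
force: [-0.3, -0.4, 1.0]
grip_width: 0.0852
grasp_force: 0.0
```

```bash
python3 - <<'E'
from h import *
c=cam('wrist');cv2.imwrite('pics/wr2.png',c['frame'])
rel([.6,-.2,.032],15)
try: dish(c,(1500,40000))
except Exception as e: print(e)
E
```

```text
ee [ 0.6006 -0.2001  0.1397] toolY yaw 15.26 z [ 0.0018 -0.001  -1.    ] shift [ 0.04 -0.07 10.77] twist 0.26 clk 2.0833 j7 0.29
ball px 876 [93.68835616 70.50684932] pos [ 0.42906758 -0.14516488  0.043     ]
rect ((485.30035400390625, -177.27462768554688), (108.21070098876953, 186.1416778564453), 86.80982971191406) [[389.3999938964844, -226.10000610351562], [575.2000122070312, -236.5], [581.2000122070312, -128.39999389648438], [395.3999938964844, -118.0999984741211]]
rim n 17840 mean [ 0.43824458 -0.1762072 ] circle ((490.162841796875, -172.42770385742188), 101.14476013183594) ((485.30035400390625, -177.27462768554688), (108.21070098876953, 186.1416778564453), 86.80982971191406)
```

View pics/wr2.png

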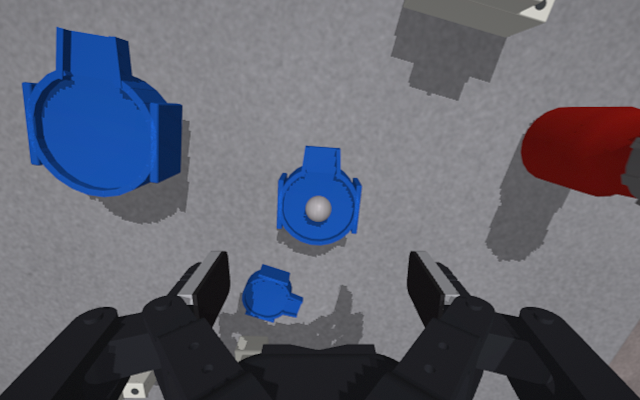

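The picture shows the ball at (318,209), the lip end at (306..340,147), and the flats' tops at u≈279 and u≈360, centred between the fingers. Next I'll select that component and get the yaw.

```bash
python3 - <<'E'
from h import *
c=pickle.load(open('wrist.pkl','rb'));dish(c,(3000,7000))
w=plane(c,[(318,208.5)],.042)[0][:2];L=plane(c,[(306,147),(340,148)],.0375)[:,:2];d=L.mean(0)-w
print('ball',w,'lip',L,'len',np.hypot(*d),'yaw',np.degrees(np.arctan2(d[1],d[0])),'edge yaw',np.degrees(np.arctan2(*(L[0]-L[1])[::-1]))-90+360)
I=c['frame'];m=cv2.inRange(cv2.cvtColor(I,cv2.COLOR_BGR2HSV),(105,150,60),(125,255,255));n,l,st,ce=cv2.connectedComponentsWithStats(m)
i=l[190,300]
for v in range(145,245,5):
    u=np.where(l[v]==i)[0]
    if len(u): a=plane(c,[(u.min(),v),(u.max(),v)],.04)[:,:2]; print(v,u.min(),u.max(),a.round(4).tolist())
E
```

```text
ball px 618 [318.60355987 202.20550162] pos [ 0.59978736 -0.19481448  0.043     ]
rect ((596.4534912109375, -179.18447875976562), (63.02195739746094, 105.51358795166016), 11.38488483428955) [[555.0999755859375, -133.6999969482422], [576.0, -237.10000610351562], [637.7999877929688, -224.6999969482422], [616.9000244140625, -121.19999694824219]]
rim n 1440 mean [ 0.5994408  -0.19605915] circle ((593.5570068359375, -179.76766967773438), 52.79267120361328) ((596.4534912109375, -179.18447875976562), (63.02195739746094, 105.51358795166016), 11.38488483428955)
ball [ 0.60076283 -0.20012762] lip [[ 0.5799542  -0.15767096]
 [ 0.604427   -0.15174262]] len 0.04622266423056954 yaw 100.68766967180613 edge yaw 103.61713053513756
150 305 339 [[0.5798, -0.1597], [0.6039, -0.1531]]
155 304 339 [[0.58, -0.1634], [0.6049, -0.1566]]
160 304 339 [[0.581, -0.167], [0.606, -0.1602]]
165 303 339 [[0.5812, -0.1708], [0.607, -0.1637]]
170 296 341 [[0.5771, -0.1758], [0.6095, -0.167]]
175 282 346 [[0.5679, -0.1823], [0.6142, -0.1696]]
180 279 357 [[0.5666, -0.1867], [0.6234, -0.1711]]
185 278 360 [[0.5667, -0.1907], [0.6267, -0.1742]]
190 278 360 [[0.5676, -0.1945], [0.6279, -0.178]]
195 278 360 [[0.5685, -0.1983], [0.6291, -0.1818]]
200 278 359 [[0.5694, -0.2022], [0.6296, -0.1858]]
205 278 358 [[0.5703, -0.2062], [0.63, -0.1899]]
210 278 358 [[0.5713, -0.2102], [0.6313, -0.1938]]
215 277 357 [[0.5714, -0.2144], [0.6317, -0.1979]]
220 277 357 [[0.5724, -0.2184], [0.633, -0.2019]]
225 277 356 [[0.5733, -0.2225], [0.6335, -0.2061]]
230 286 356 [[0.5812, -0.2248], [0.6348, -0.2102]]
235 291 344 [[0.586, -0.2279], [0.6268, -0.2168]]
240 299 337 [[0.5933, -0.2304], [0.6226, -0.2224]]
```

play_rows:
  plan:
    - {"tx": 0, "ty": 0, "tz": 1.5, "twist": 1.5, "grip": 8.5}
    - {"tx": 0, "ty": 0, "tz": 4, "twist": 3.2, "grip": 8.5}
    - {"tx": 0, "ty": 0, "tz": 6.5, "twist": 3.2, "grip": 8.5}
    - {"tx": 0, "ty": 0, "tz": 8.5, "twist": 3.2, "grip": 8.5}
    - {"tx": 0, "ty": 0, "tz": 9.8, "twist": 3.2, "grip": 8.5}
    - {"tx": 0, "ty": 0, "tz": 10.7, "twist": 3.2, "grip": 8.5}
    - {"tx": 0, "ty": 0, "tz": 11.1, "twist": 3.2, "grip": 8.5}
    - {"tx": 0, "ty": 0, "tz": 11.1, "twist": 3.2, "grip": 8.5}
    - {"tx": 0, "ty": 0, "tz": 11.1, "twist": 3.2, "grip": 8.5}

```text
clock: 2.83
ee_pos: [0.6009, -0.1992, 0.0284]
eef_rot: [1.973, 2.443, 0.001]
force: [-0.3, 0.4, -0.0]
grip_width: 0.0851
grasp_force: 0.0
```

```bash
python3 - <<'E'
from h import *
c=cam('wrist');cv2.imwrite('pics/wr3.png',c['frame'])
rel([.6005,-.2,.027],12)
E
```

```text
ee [ 0.601  -0.1992  0.0285] toolY yaw 12.14 z [ 2.e-03 -5.e-04 -1.e+00] shift [-0.07 -0.07  0.15] twist 0.14 clk 2.8833 j7 0.19
```

View pics/wr3.png

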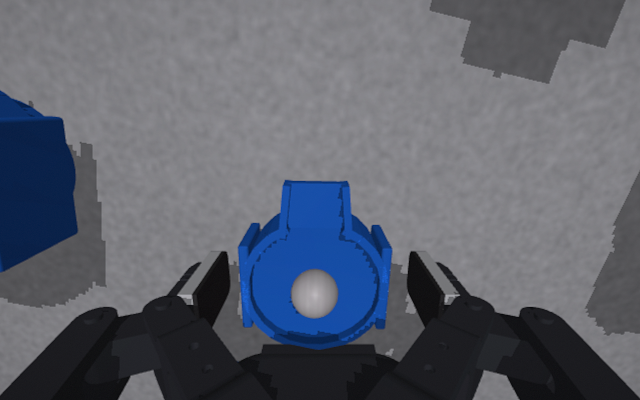

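The view shows the dish centred at u≈315, with the fingers' inner faces at 228 and 409 (mid 318), so a 1.5 mm shift helps. The flats are aligned with the pads.

play_rows:
  plan:
    - {"tx": -0.05, "ty": -0.15, "tz": 0.1, "twist": 0, "grip": 8.5}
    - {"tx": -0.05, "ty": -0.15, "tz": 0.1, "twist": 0, "grip": 8.0}
    - {"tx": -0.05, "ty": -0.15, "tz": 0.1, "twist": 0, "grip": 7.6}
    - {"tx": -0.05, "ty": -0.15, "tz": 0.1, "twist": 0, "grip": 7.3}
    - {"tx": -0.05, "ty": -0.15, "tz": 0.1, "twist": 0, "grip": 7.0}
    - {"tx": -0.05, "ty": -0.15, "tz": 0.1, "twist": 0, "grip": 6.85}
    - {"tx": -0.05, "ty": -0.15, "tz": 0.1, "twist": 0, "grip": 6.7}
    - {"tx": -0.05, "ty": -0.15, "tz": 0.1, "twist": 0, "grip": 6.6}
    - {"tx": -0.05, "ty": -0.15, "tz": 0.1, "twist": 0, "grip": 6.5}
    - {"tx": -0.05, "ty": -0.15, "tz": 0.1, "twist": 0, "grip": 6.4}
    - {"tx": -0.05, "ty": -0.15, "tz": 0.1, "twist": 0, "grip": 6.3}
    - {"tx": -0.05, "ty": -0.15, "tz": 0.1, "twist": 0, "grip": 6.2}
  squeeze: 30

```text
clock: 3.88
ee_pos: [0.599, -0.1996, 0.0266]
eef_rot: [1.973, 2.444, 0.001]
force: [-0.0, 1.0, 2.3]
grip_width: 0.0635
grasp_force: 32.1
```

play_rows:
  plan:
    - {"tx": 0, "ty": 0, "tz": 0, "twist": 0, "grip": 6.0}
    - {"tx": 0, "ty": 0, "tz": 0, "twist": 0, "grip": 5.8}
    - {"tx": 0, "ty": 0, "tz": 0, "twist": 0, "grip": 5.5}
    - {"tx": 0, "ty": 0, "tz": 0, "twist": 0, "grip": 5.5}
  squeeze: 40

```text
clock: 4.22
ee_pos: [0.599, -0.1997, 0.0267]
eef_rot: [1.974, 2.444, 0.001]
force: [-0.2, 0.3, 5.8]
grip_width: 0.0634
grasp_force: 43.2
```

```bash
python3 - <<'E'
from h import *
c=cam('wrist');cv2.imwrite('pics/wr4.png',c['frame'])
rel([.6005,-.2,.027],12);print(env.observe()['grasp_force'],env.observe()['grip_width'])
E
```

```text
ee [ 0.599  -0.1997  0.0267] toolY yaw 12.15 z [ 6.e-04 -0.e+00 -1.e+00] shift [-0.06  0.14 -0.03] twist 0.15 clk 4.2667 j7 0.19
43.19236099720001 0.0633138073605054
```

View pics/wr4.png

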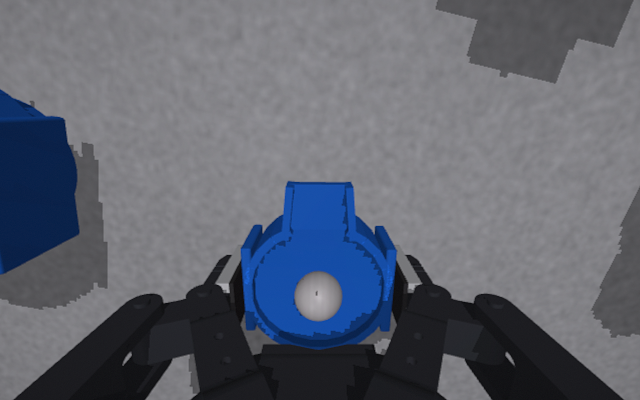

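The dish is gripped at 63.4 mm with the pads on both flats and the ball at (318,296), in the middle. Next comes a gentle lift.

play_rows:
  plan:
    - {"tz": -0.2}
    - {"tz": -0.6}
    - {"tz": -1.3}
    - {"tz": -2.3}
    - {"tz": -3.5}
    - {"tz": -4.9}
    - {"tz": -6.4}
    - {"tz": -7.9}
    - {"tz": -9.3}
    - {"tz": -10.4}
    - {"tz": -11.2}
    - {"tz": -11.7}

```text
$.plan[0]: bad value
```

play_rows:
  plan:
    - {"tz": -0.2}
    - {"tz": -0.3}
    - {"tz": -0.3}
    - {"tz": -0.3}

```text
$.plan[0]: bad value
```

```bash
python3 - <<'E'
from h import *
c=cam('wrist');s=env.observe();print(s['grasp_force'],s['grip_width'],s['force'])
old=cv2.imread('pics/wr4.png')
a=c['frame'][170:360,220:420].astype(int);b=old[170:360,220:420].astype(int);print('diff frac',(abs(a-b).max(2)>40).mean())
for I in (c['frame'],old):
    hs=cv2.cvtColor(I,cv2.COLOR_BGR2HSV)
    m=(hs[240:335,270:365,1]<60)&(hs[240:335,270:365,2]>100);n,l,st,ce=cv2.connectedComponentsWithStats(m.astype(np.uint8));k=1+st[1:,4].argmax();print('ball',ce[k]+[270,240],st[k,4])
rel([.5040-.046*np.cos(.205)+0, .207+.046*np.sin(.205),.147],-101.75)
E
```

```text
43.19243252277374 0.06354650810941205 [0.61998938 0.14369487 5.59281639]
diff frac 0.00047368421052631577
ball [317.88675096 295.93457944] 1819
ball [317.88675096 295.93457944] 1819
ee [ 0.599  -0.1997  0.0267] toolY yaw 12.15 z [ 6.e-04 -1.e-04 -1.e+00] shift [ 43.62  -4.93 -12.04] twist 113.9 clk 4.3167 j7 0.19
```

All fields are required in each row.

play_rows:
  plan:
    - {"tx": 0, "ty": 0, "tz": -0.2, "twist": 0, "grip": 5.5}
    - {"tx": 0, "ty": 0, "tz": -0.6, "twist": 0, "grip": 5.5}
    - {"tx": 0, "ty": 0, "tz": -1.3, "twist": 0, "grip": 5.5}
    - {"tx": 0, "ty": 0, "tz": -2.3, "twist": 0, "grip": 5.5}
    - {"tx": 0, "ty": 0, "tz": -3.5, "twist": 0, "grip": 5.5}
    - {"tx": 0, "ty": 0, "tz": -4.9, "twist": 0, "grip": 5.5}
    - {"tx": 0, "ty": 0, "tz": -6.4, "twist": 0, "grip": 5.5}
    - {"tx": 0, "ty": 0, "tz": -7.9, "twist": 0, "grip": 5.5}
    - {"tx": 0, "ty": 0, "tz": -9.3, "twist": 0, "grip": 5.5}
    - {"tx": 0, "ty": 0, "tz": -10.4, "twist": 0, "grip": 5.5}
    - {"tx": 0, "ty": 0, "tz": -11.2, "twist": 0, "grip": 5.5}
    - {"tx": 0, "ty": 0, "tz": -11.7, "twist": 0, "grip": 5.5}

```text
clock: 5.32
ee_pos: [0.5991, -0.1999, 0.1448]
eef_rot: [1.973, 2.443, 0.001]
force: [0.2, -0.4, -2.0]
grip_width: 0.0635
grasp_force: 44.3
```

play_rows:
  plan:
    - {"tx": 0, "ty": 0, "tz": -0.2, "twist": 0, "grip": 5.5}
    - {"tx": 0, "ty": 0, "tz": -0.3, "twist": 0, "grip": 5.5}
    - {"tx": 0, "ty": 0, "tz": -0.3, "twist": 0, "grip": 5.5}
    - {"tx": 0, "ty": 0, "tz": -0.3, "twist": 0, "grip": 5.5}

```text
clock: 5.65
ee_pos: [0.5982, -0.1996, 0.1455]
eef_rot: [-1.973, -2.443, 0.001]
force: [0.5, 0.4, -2.6]
grip_width: 0.0632
grasp_force: 44.3
```

```bash
cat >> h.py <<'E'
def ball(I):
    hs=cv2.cvtColor(I,cv2.COLOR_BGR2HSV)
    m=(hs[240:335,270:365,1]<60)&(hs[240:335,270:365,2]>100);n,l,st,ce=cv2.connectedComponentsWithStats(m.astype(np.uint8));k=1+st[1:,4].argmax();print('ball',ce[k]+[270,240],st[k,4])
E
python3 - <<'E'
from h import *
c=cam('wrist');s=env.observe();print(s['grasp_force'],s['grip_width'],s['force'])
a=c['frame'][170:360,220:420].astype(int);b=cv2.imread('pics/wr4.png')[170:360,220:420].astype(int);print('diff frac',(abs(a-b).max(2)>40).mean())
ball(c['frame'])
rel([.5040-.046*np.cos(.205)+0, .207+.046*np.sin(.205),.147],-101.75)
E
```

```text
44.34537470340729 0.06306821459160404 [-0.80352477 -0.35409424 -2.29570648]
diff frac 0.031315789473684214
ball [317.88209607 295.77237991] 1832
ee [ 0.5982 -0.1996  0.1455] toolY yaw 12.15 z [-1.2e-03  4.0e-04 -1.0e+00] shift [43.6  -4.86 -0.11] twist 113.9 clk 5.7 j7 0.24
```

play_rows:
  plan:
    - {"tx": 0.15, "ty": 0, "tz": 0, "twist": 0, "grip": 5.5}
    - {"tx": 0.45, "ty": -0.05, "tz": 0, "twist": 0, "grip": 5.5}
    - {"tx": 0.9, "ty": -0.1, "tz": 0, "twist": 0, "grip": 5.5}
    - {"tx": 1.5, "ty": -0.17, "tz": 0, "twist": 0, "grip": 5.5}
    - {"tx": 2.25, "ty": -0.25, "tz": 0, "twist": 0, "grip": 5.5}
    - {"tx": 3.15, "ty": -0.35, "tz": 0, "twist": 0, "grip": 5.5}
    - {"tx": 4.2, "ty": -0.46, "tz": 0, "twist": 0, "grip": 5.5}
    - {"tx": 5.4, "ty": -0.6, "tz": 0, "twist": 0, "grip": 5.5}
    - {"tx": 6.75, "ty": -0.75, "tz": 0, "twist": 0, "grip": 5.5}
    - {"tx": 8.25, "ty": -0.92, "tz": 0, "twist": 0, "grip": 5.5}
    - {"tx": 9.75, "ty": -1.08, "tz": 0, "twist": 0, "grip": 5.5}
    - {"tx": 11.25, "ty": -1.25, "tz": 0, "twist": 0, "grip": 5.5}

```text
clock: 6.7
ee_pos: [0.5621, -0.0904, 0.1464]
eef_rot: [-1.973, -2.445, -0.0]
force: [-0.0, 0.4, -1.3]
grip_width: 0.0632
grasp_force: 44.3
```

play_rows:
  plan:
    - {"tx": 1.5, "ty": -0.17, "tz": 0, "twist": 0, "grip": 5.5}
    - {"tx": 3, "ty": -0.33, "tz": 0, "twist": 0, "grip": 5.5}
    - {"tx": 4.5, "ty": -0.5, "tz": 0, "twist": 0, "grip": 5.5}
    - {"tx": 6, "ty": -0.67, "tz": 0, "twist": 0, "grip": 5.5}
    - {"tx": 7.5, "ty": -0.83, "tz": 0, "twist": 0, "grip": 5.5}
    - {"tx": 9, "ty": -1, "tz": 0, "twist": 0, "grip": 5.5}
    - {"tx": 10.5, "ty": -1.17, "tz": 0, "twist": 0, "grip": 5.5}
    - {"tx": 12, "ty": -1.33, "tz": 0, "twist": 0, "grip": 5.5}
    - {"tx": 13.5, "ty": -1.5, "tz": 0, "twist": 0, "grip": 5.5}
    - {"tx": 15, "ty": -1.67, "tz": 0, "twist": 0, "grip": 5.5}
    - {"tx": 16.5, "ty": -1.83, "tz": 0, "twist": 0, "grip": 5.5}
    - {"tx": 18, "ty": -2, "tz": 0, "twist": 0, "grip": 5.5}

```text
clock: 7.7
ee_pos: [0.5044, 0.0811, 0.1464]
eef_rot: [-1.973, -2.445, -0.0]
force: [-0.5, 0.2, -3.0]
grip_width: 0.063
grasp_force: 44.3
```

play_rows:
  plan:
    - {"tx": 1.5, "ty": -0.17, "tz": 0, "twist": 0, "grip": 5.5}
    - {"tx": 3, "ty": -0.33, "tz": 0, "twist": 0, "grip": 5.5}
    - {"tx": 4.5, "ty": -0.5, "tz": 0, "twist": 0, "grip": 5.5}
    - {"tx": 6, "ty": -0.67, "tz": 0, "twist": 0, "grip": 5.5}
    - {"tx": 7.4, "ty": -0.82, "tz": 0, "twist": 0, "grip": 5.5}
    - {"tx": 8.7, "ty": -0.97, "tz": 0, "twist": 0, "grip": 5.5}
    - {"tx": 9.85, "ty": -1.1, "tz": 0, "twist": 0, "grip": 5.5}
    - {"tx": 10.85, "ty": -1.2, "tz": 0, "twist": 0, "grip": 5.5}
    - {"tx": 11.7, "ty": -1.3, "tz": 0, "twist": 0, "grip": 5.5}
    - {"tx": 12.4, "ty": -1.38, "tz": 0, "twist": 0, "grip": 5.5}
    - {"tx": 12.9, "ty": -1.43, "tz": 0, "twist": 0, "grip": 5.5}
    - {"tx": 13.2, "ty": -1.46, "tz": 0, "twist": 0, "grip": 5.5}

```text
clock: 8.7
ee_pos: [0.4631, 0.2059, 0.1463]
eef_rot: [-1.974, -2.444, 0.0]
force: [-0.4, 0.8, -2.7]
grip_width: 0.0634
grasp_force: 44.3
```

```bash
python3 - <<'E'
from h import *
c=cam('wrist');ball(c['frame'])
rel([.5040-.046*np.cos(.205)+0, .207+.046*np.sin(.205),.147],-101.75)
E
```

```text
ball [317.84150327 295.82298475] 1836
ee [0.4631 0.2062 0.1463] toolY yaw 12.18 z [-0.e+00  4.e-04 -1.e+00] shift [ 1.08 -0.19 -0.07] twist 113.93 clk 8.75 j7 -0.56
```

play_rows:
  plan:
    - {"tx": 0.15, "ty": 0, "tz": 0, "twist": 1, "grip": 5.5}
    - {"tx": 0.3, "ty": 0, "tz": 0, "twist": 3, "grip": 5.5}
    - {"tx": 0.4, "ty": 0, "tz": 0, "twist": 6, "grip": 5.5}
    - {"tx": 0.5, "ty": 0, "tz": 0, "twist": 10, "grip": 5.5}
    - {"tx": 0.6, "ty": 0, "tz": 0, "twist": 15, "grip": 5.5}
    - {"tx": 0.7, "ty": 0, "tz": 0, "twist": 20, "grip": 5.5}
    - {"tx": 0.8, "ty": 0, "tz": 0, "twist": 26, "grip": 5.5}
    - {"tx": 0.9, "ty": 0, "tz": 0, "twist": 32, "grip": 5.5}
    - {"tx": 1, "ty": 0, "tz": 0, "twist": 38, "grip": 5.5}
    - {"tx": 1, "ty": 0, "tz": 0, "twist": 44, "grip": 5.5}
    - {"tx": 1, "ty": 0, "tz": 0, "twist": 50, "grip": 5.5}
    - {"tx": 1, "ty": 0, "tz": 0, "twist": 56, "grip": 5.5}

```text
clock: 9.75
ee_pos: [0.4615, 0.2145, 0.1462]
eef_rot: [2.894, 1.221, -0.0]
force: [0.0, 0.3, -2.3]
grip_width: 0.0634
grasp_force: 44.4
```

play_rows:
  plan:
    - {"tx": 0, "ty": 0, "tz": 0, "twist": 6, "grip": 5.5}
    - {"tx": 0, "ty": 0, "tz": 0, "twist": 12, "grip": 5.5}
    - {"tx": 0, "ty": 0, "tz": 0, "twist": 18, "grip": 5.5}
    - {"tx": 0, "ty": 0, "tz": 0, "twist": 24, "grip": 5.5}
    - {"tx": 0, "ty": 0, "tz": 0, "twist": 30, "grip": 5.5}
    - {"tx": 0, "ty": 0, "tz": 0, "twist": 36, "grip": 5.5}
    - {"tx": 0, "ty": 0, "tz": 0, "twist": 42, "grip": 5.5}
    - {"tx": 0, "ty": 0, "tz": 0, "twist": 47, "grip": 5.5}
    - {"tx": 0, "ty": 0, "tz": 0, "twist": 51, "grip": 5.5}
    - {"tx": 0, "ty": 0, "tz": 0, "twist": 54, "grip": 5.5}
    - {"tx": 0, "ty": 0, "tz": 0, "twist": 56.5, "grip": 5.5}
    - {"tx": 0, "ty": 0, "tz": 0, "twist": 58, "grip": 5.5}

```text
clock: 10.75
ee_pos: [0.4614, 0.2147, 0.1463]
eef_rot: [3.124, -0.33, 0.0]
force: [-0.7, -1.1, -2.7]
grip_width: 0.0631
grasp_force: 44.4
```

play_rows:
  plan:
    - {"tx": 0, "ty": 0, "tz": 0, "twist": 0, "grip": 5.5}
    - {"tx": 0, "ty": 0, "tz": 0, "twist": 0, "grip": 5.5}
    - {"tx": 0, "ty": 0, "tz": 0, "twist": 0, "grip": 5.5}

```text
clock: 11.0
ee_pos: [0.4613, 0.215, 0.1463]
eef_rot: [3.125, -0.324, -0.0]
force: [0.1, -0.7, -1.9]
grip_width: 0.0634
grasp_force: 44.4
```

```bash
python3 - <<'E'
from h import *
c=cam('wrist');ball(c['frame']);cv2.imwrite('pics/wr5.png',c['frame'])
rel([.5040-.046*np.cos(.205)+0, .207+.046*np.sin(.205),.147],-101.75);print(env.observe()['joint_pos'].round(2))
E
```

```text
ball [320.18154539 300.81395349] 1333
ee [0.4613 0.215  0.1463] toolY yaw -101.83 z [-1.e-04 -0.e+00 -1.e+00] shift [-0.25 -0.09 -0.07] twist -0.08 clk 11.05 j7 -2.28
[-0.55  0.44  0.04  1.99 -0.02  0.71 -2.28]
```

View pics/wr5.png

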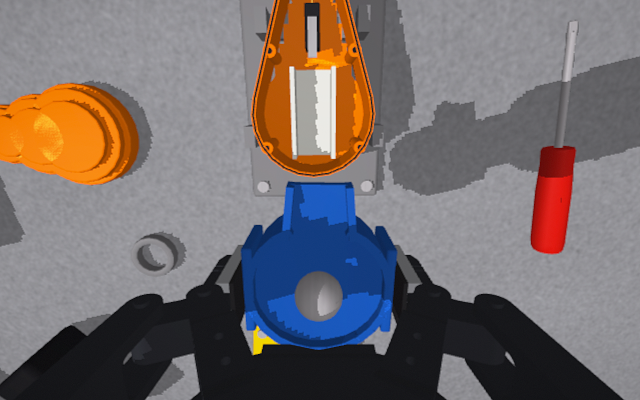

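The view shows the lip end at (290..353,184), the rail ends at (297,155) and (333,157), the wide end of the housing rim at about (314,175), and the ball still in the middle at (318,296).

```bash
python3 - <<'E'
from h import *
c=pickle.load(open('wrist.pkl','rb'))
r=plane(c,[(294,154),(333,157),(292,68),(332,68)],.044)[:,:2];print('rails',r.round(4))
d=r[2]+r[3]-r[0]-r[1];print('ch yaw',np.degrees(np.arctan2(d[1],d[0])),'rail start mid',r[:2].mean(0))
b=plane(c,[(263,186),(367,186)],.012)[:,:2];bm=b.mean(0);e=b[0]-b[1];y=np.arctan2(e[1],e[0])-np.pi/2;u=np.array([np.cos(y),np.sin(y)])
print('bolts',b.round(4),'yaw',np.degrees(y),'start',bm+.035*u)
I=c['frame'];hs=cv2.cvtColor(I,cv2.COLOR_BGR2HSV);m=cv2.inRange(hs,(3,150,60),(18,255,255));m[:,:230]=0;m[:,400:]=0;m[182:]=0
# widest / bottom rim
vs,us=np.where(m);vb=vs.max();rim=plane(c,[(us[vs>=vb-1].mean(),vb)],.058)[0];print('rim end',vb,us[vs>=vb-1].mean(),rim)
for v in (80,100,110,120,130):
    q=us[vs==v];p=plane(c,[(q.min(),v),(q.max(),v)],.058)[:,:2];print(v,p.round(4).tolist(),p.mean(0).round(4))
u=np.array([np.cos(-.2),np.sin(-.2)]);print('start by rim',rim[:2]+.017*u)
s=env.observe();zl=s['ee_pos'][2]-.0267+.0355
L=plane(c,[(290,184),(353,184)],zl+.001)[:,:2];print('lip',L,L.mean(0)); e=L[0]-L[1];print('lip yaw',np.degrees(np.arctan2(e[1],e[0]))-90)
print('lip by tcp',s['ee_pos'][:2]+.046*u,zl)
E
```

```text
rails [[0.5047 0.2257]
 [0.4966 0.1976]
 [0.563  0.2136]
 [0.5573 0.1865]]
ch yaw -11.01811078768769 rail start mid [0.50065897 0.21165948]
bolts [[0.4789 0.2622]
 [0.4602 0.1727]] yaw -11.764175981888654 start [0.50379391 0.21031417]
rim end 177 312.52941176470586 [0.48771105 0.21493586 0.058     ]
80 [[0.5589, 0.2377], [0.5439, 0.1657]] [0.5514 0.2017]
100 [[0.5472, 0.2429], [0.5309, 0.1644]] [0.5391 0.2036]
110 [[0.5413, 0.2459], [0.5244, 0.1647]] [0.5329 0.2053]
120 [[0.5349, 0.247], [0.5179, 0.1657]] [0.5264 0.2063]
130 [[0.5283, 0.2481], [0.5116, 0.1681]] [0.52   0.2081]
start by rim [0.50437218 0.21155848]
lip [[0.5077324  0.21788571]
 [0.50269764 0.1937106 ]] [0.50521502 0.20579816]
lip yaw -11.764369675036548
lip by tcp [0.50634354 0.20585714] 0.15508116970066416
```

play_rows:
  plan:
    - {"tx": -0.03, "ty": -0.06, "tz": 0.2, "twist": 0, "grip": 5.5}
    - {"tx": -0.06, "ty": -0.12, "tz": 0.6, "twist": 0, "grip": 5.5}
    - {"tx": -0.09, "ty": -0.18, "tz": 1.2, "twist": 0, "grip": 5.5}
    - {"tx": -0.12, "ty": -0.24, "tz": 1.9, "twist": 0, "grip": 5.5}
    - {"tx": -0.15, "ty": -0.3, "tz": 2.7, "twist": 0, "grip": 5.5}
    - {"tx": -0.17, "ty": -0.32, "tz": 3.5, "twist": 0, "grip": 5.5}
    - {"tx": -0.17, "ty": -0.32, "tz": 4.2, "twist": 0, "grip": 5.5}
    - {"tx": -0.17, "ty": -0.32, "tz": 4.9, "twist": 0, "grip": 5.5}
    - {"tx": -0.17, "ty": -0.32, "tz": 5.4, "twist": 0, "grip": 5.5}
    - {"tx": -0.17, "ty": -0.32, "tz": 5.8, "twist": 0, "grip": 5.5}
    - {"tx": -0.17, "ty": -0.32, "tz": 6.1, "twist": 0, "grip": 5.5}
    - {"tx": -0.17, "ty": -0.32, "tz": 6.2, "twist": 0, "grip": 5.5}

```text
clock: 12.05
ee_pos: [0.4601, 0.2185, 0.0838]
eef_rot: [3.124, -0.325, -0.001]
force: [-0.3, -0.7, -1.9]
grip_width: 0.0635
grasp_force: 44.4
```

play_rows:
  plan:
    - {"tx": 0, "ty": 0, "tz": 0, "twist": 0, "grip": 5.5}
    - {"tx": 0, "ty": 0, "tz": 0, "twist": 0, "grip": 5.5}
    - {"tx": 0, "ty": 0, "tz": 0, "twist": 0, "grip": 5.5}
    - {"tx": 0, "ty": 0, "tz": 0, "twist": 0, "grip": 5.5}
    - {"tx": 0, "ty": 0, "tz": 0, "twist": 0, "grip": 5.5}
    - {"tx": 0, "ty": 0, "tz": 0, "twist": 0, "grip": 5.5}

```text
clock: 12.55
ee_pos: [0.4603, 0.2187, 0.0844]
eef_rot: [-3.125, 0.324, -0.0]
force: [-0.6, -0.1, -1.5]
grip_width: 0.063
grasp_force: 44.4
```

```bash
python3 - <<'E'
from h import *
c=cam('wrist');ball(c['frame']);t=cam('side')
H=np.zeros((600,800,3),np.uint8);H[:400,:640]=c['frame'];z=cv2.resize(t['frame'][180:280,230:390],None,fx=2,fy=2);H[400:600,:320]=z
cv2.imwrite('pics/fin.png',H)
s=env.observe();print(s['ee_pos'],s['ee_pos'][2]+.0088,s['force'],s['grasp_force'])
rel([.504-.045,.2095+.0094,.085],-101.8)
E
```

```text
ball [319.86049822 300.24697509] 1405
[0.46024174 0.21865396 0.08436702] 0.09316701600027465 [-0.12436016 -0.1850784  -2.25511768] 44.355411529541016
ee [0.4602 0.2187 0.0844] toolY yaw -101.85 z [ 1.e-04  1.e-04 -1.e+00] shift [-0.13  0.   -0.06] twist -0.05 clk 12.65 j7 -2.28
```

View pics/fin.png

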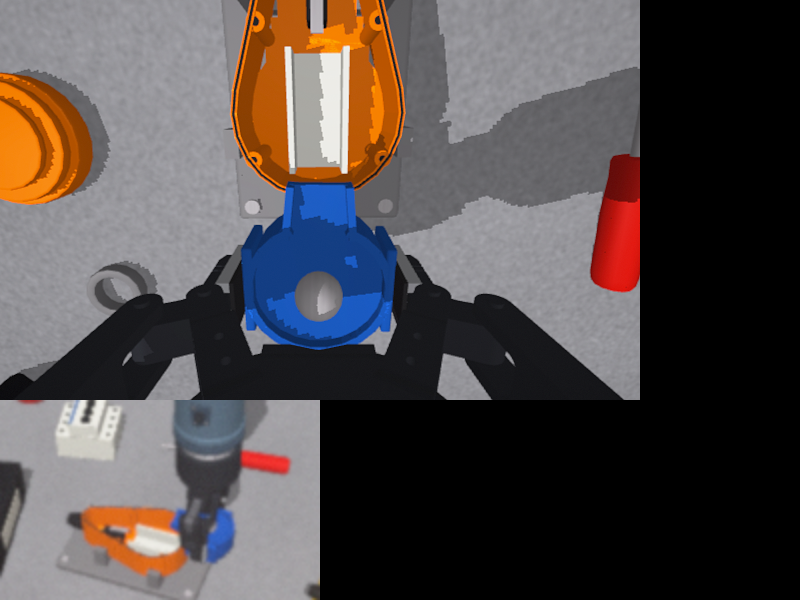

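The picture shows the lip end at (287..354,184) in line with the rails, whose ends are at (292,172) and (345,172). The ball is still in the middle at (318,296), and nothing is touching. I'll hand it in now.

```bash
python3 -c "
from h import *
print(order.close_job())"
```

```text
the job is handed in; nothing more can be done
None
```

I handed the job in at about 12.7 s of robot time; no verdict came back. By my measurements the middle-sized dish is held level and still, with the ball in its middle. The lip is within about 3 mm of the channel's start, about 35 mm above the rim and about 1° off the channel's line.

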